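# Register a biscuit tin at the date coder's roller-lever switch

## Task

Get the orange-lidded biscuit tin ready for date coding: push it flat against the steel fence of the coding station and slide it along the fence into the orange roller lever, just until the switch clicks (black pointer in the green part of the dial). Never drive the pointer into the red, leave the tin standing there by itself, squared to the fence and holding the switch in the green, and do not disturb the other goods on the counter.

Things in the scene. Friction and masses are not known exactly. Their poses are not given: they have to be found in the camera images.
- station: Coding station fixed to the counter, place and yaw vary. Frame: z up; x from the robot's side towards the fence; y along the fence, the feeding direction, towards the switch; origin on the counter. Aluminium bed, top at z = 8 mm, x = -150 to 85, y = -240 to 190 mm. All 'station' millimetres below are in this frame.
- fence (a point): Point on the top edge of the steel fence's guiding face, at station x = 60, y = 0, z = 45 mm. The fence runs along y from -230 to 120 mm; its guiding face looks to station -x.
- coder_top (a point): Centre of the top of the grey coder behind the fence: station x = 85 to 205, y = -120 to 30 mm, 90 mm high. Its small black print head reaches over the fence (x from 69 mm, y = -65 to -25, z up to 77 mm).
- dial (a point): Lever pivot, on the dial on top of the black switch box (station x = 70 to 190, y = 80 to 190, 42 mm high); pivot at x = 85, y = 120 mm. The black pointer is the lever's other end and sweeps over grey (free), green (clicked) and red (overtravel) sectors.
- lever (a joint): Roller lever angle, rad, about the upright pivot. 0 = free; grows as the roller is pushed towards station +y. It clicks at 0.30; green is 0.30 to 0.50; red from 0.50; hard stop 0.90. Weak return spring (about 0.7 N at the roller in the green), too weak to push the tin back. No jump of force is felt at the click: watch the angle or pointer.
- roller (a point): Centre of the orange roller (radius 11 mm, upright, z = 33 to 57 mm) at the end of the 75 mm arm (z = 57 to 63 mm). Free, it stands at station x = 16, y = 91 mm; at 0.30 rad at y = 112.5 mm, at 0.50 rad at y = 127.5 mm.
- green_mark (a point): Middle of a green stripe painted flat across the robot's side of the bed (station x = -145 to -60, y = 101.5 to 116.5 mm; this point at x = -102.5, y = 109). With the tin flat on the fence and the pointer in the green, the line of the tin's leading end, carried on towards the robot's side, falls on this stripe.
- tin: Closed biscuit tin, cream with orange lid: 110 mm (its x) by 160 mm (its y) by 60 mm high, 0.5 to 0.9 kg, origin at the centre of its underside. Too wide to grasp. Starts on the bed, off the fence and turned up to 0.22 rad, short of the switch. Its +y end leads. Flat on the fence its centre is at station x = 5 mm.
- tub: Round biscuit tub with green lid, 94 mm across, 67 mm high, origin under its centre; leave alone.
- carton: Yellow carton standing on the counter, 50 x 90 x 110 mm high, origin under its centre; leave alone.
- card: Blue display card on a foot, 60 x 85 x 108 mm high, origin under its centre; leave alone.

How it is judged:
At the end, for the whole second after the job is handed in: The tin stands level on the bed at rest, within 6 mm of touching the fence and within 0.07 rad of parallel to it, and itself holds the roller lever between 0.29 and 0.51 rad (clicked, in the green) (value of joint lever between 0.29 and 0.51 rad and contact force between tin and lever above 0.05 N and angle between the x axis of tin and the x axis of station, either way round below 0.07 rad and x of tin in the frame of station above -0.001 m and angle between tin's own z axis and vertical below 0.05 rad and z of tin in the frame of station below 0.012 m and linear speed of tin below 0.01 m/s).
It fails at once if the lever is driven into the red (past 0.52 rad) (value of joint lever above 0.52 rad).
It fails at once if the tin is tipped by more than 0.25 rad (angle between tin's own z axis and vertical above 0.25 rad).
It fails at once if the tub, carton or card is moved by more than 20 mm (distance of any of tub, carton, card from where it was at the start of the episode above 0.02 m).
It also fails if it takes over 51 s, if anything falls off the work surface, if the arm or the gripper's body presses on something with over 40 N, if the wrist force passes 120 N, or if a joint passes its speed limit or range.

## Robot

A 6-joint arm with a two-finger parallel gripper is mounted at the origin on the work surface. World frame = base frame: x ahead of the robot, y to its left, z up, the work surface at z = 0. Lengths are in m, angles in rad, forces in N, time in s.
With the tool pointing down it reaches from about 0.325 to 1 m from the base axis. Payload 5.1 kg.
Tool frame: the origin (TCP) lies on the mounting face of the last link; the fingertips stand 173 mm ahead of it and the grasp point (between the pads) lies 155 mm ahead of it; z points along the fingers, y is the line along which they close (so a half turn about z gives the same grasp; the last joint's range is limited). The gripper opens to 85 mm and grips with 20 to 120 N. Pads are 22 mm wide; open, the fingers measure 114 mm over their backs; the gripper's body (76 mm by 85 mm) begins 54 mm behind the grasp point. The pads swing forward as they close: fully open they stand 13 mm farther back than shut.
Start: joints at [1.228, 0.124, 1.65, -0, 1.367, -0.083], TCP at [0.167, 0.628, 0.405] pointing down, gripper open.
Joint ranges: [-2.61, 2.61], [-1.02, 2.33], [0.03, 2.71], [-1.35, 4.49], [0.32, 2.68], [-2.91, 2.91]. Speed limits (rad/s): [2.57, 2.57, 3.14, 3.14, 3.14, 3.14].

## Interface

Orientations are given as a rotation vector (axis times angle).
In Python, from station import env gives the robot as it stands.
- The arm moves only by the shell command python3 steer.py [OPENING] [FORCE], which reads ROWS from standard input. ROWS is a JSON list of rows, 1 to 8 of them, each an object with the fields trans (a list: dx, dy, dz in shares of 0.8 m (1.0 is 0.8 m)), r (a list: a rotation vector rx, ry, rz in parts of the range, where 1.0 means 90 degrees); a field left out counts as zero; each row shifts and turns the commanded pose from where the row before left it, along the tool's axes as they then stand; what a row does not reach is not made up. A row lasts 1/8 s, in which the tool goes at most 0.0625 m and 0.188 rad, less where a joint would pass 70% of its speed; a pose out of reach is approached as far as the arm can. OPENING is the opening from 0.0 (shut) to 1.0 (fully open), set as the command begins (- or left out keeps the last). The fingers move at their own pace and stop on an object; FORCE is the grip in N (left out, the last holds). Time passes only in rows, so rows that do not move let the fingers close. It prints the time, the measured TCP pose, the force, the opening and the grip force at its end. A shift or turn number past 1, either way, is cut back to 1. Input that does not fit is refused with a message, and nothing moves.
- env.read_state(): the state, without advancing time (a new reading comes with each control period).
- env.capture(name): name is "scene" or "side" or "wrist"; returns a dict with "pixels" (420x560x3 uint8, red, green, blue), "depth" (420x560 float32, m along the optical axis (not along the pixel's ray), 0 where there is no reading), "mtx" (3x3 intrinsics, pixels), "world_from_camera" (4x4, takes a point from camera to world coordinates); the wrist camera has in their place "tool_from_camera" (4x4, takes a point from camera to tool coordinates, whose origin is the TCP and whose axes are the flange's). Camera axes: x right, y up, looking along -z (the intrinsics and any distortion apply to the point x, -y, -z); pixel columns grow to the right and rows downward; lengths in m; the calibration is good to about 2 mm. A picture is of the moment at which its call begins: read the wrist's pose just before it.
- env.close_job(): hands the job in; it is judged then, once.
The state is a dict: "time_s": time; "joints": joint angles; "dq": joint speeds; "joint_torque": joint torques, N m; "ee_pos": TCP position; "tool_rot": TCP orientation; "force": force on the tool from outside, world axes, zero at the start; "wrist_torque": the same for the moment, N m; "gripper_width": opening from 0.0 (shut) to 1.0 (fully open); "finger_force": force on a finger pad.
Only numpy, scipy, OpenCV 4.12 (cv2) and the standard library are available. Lean on these libraries where they do the work, as an engineer would, in place of code of your own. Each camera call takes 0.05 s, during which the arm holds its last target. There are 200 camera calls.

## Working session

There is one attempt and no reset: what is moved stays moved. The work goes in short steps, Python scripts to look and compute and a shell command to move; the robot and the scene stay as the last step left them, time stands still between calls to the robot, and variables do not carry over. Pictures are saved under pics/ and viewed, at most 10 in all, crops included, and the job is handed in when it is done.

```bash
ls; mkdir -p pics; cat > h.py <<'E'
import numpy as np, cv2
from station import env
def cap(n,save=None):
    c=env.capture(n)
    if save: cv2.imwrite('pics/'+save,cv2.cvtColor(c['pixels'],cv2.COLOR_RGB2BGR))
    return c
def cloud(c,T=None):
    d=c['depth'];K=c['mtx'];h,w=d.shape
    u,v=np.meshgrid(np.arange(w),np.arange(h))
    P=np.stack([(u-K[0,2])/K[0,0]*d,-(v-K[1,2])/K[1,1]*d,-d],-1)
    T=c['world_from_camera'] if T is None else T
    W=P@T[:3,:3].T+T[:3,3]; W[d==0]=np.nan
    return W
E
python3 - <<'E'
from h import *
import numpy as np
for n in('scene','side'):
    c=cap(n,n+'0.png'); np.savez(f'/tmp/{n}0',**c); print(n,c['world_from_camera'].round(3).tolist())
s=env.read_state();print({k:np.round(v,3) for k,v in s.items()})
a,b=[cv2.imread(f'pics/{n}0.png') for n in('scene','side')]
E
```

```text
pics
station.py
steer.py
scene [[-0.756, -0.503, 0.419, 1.017], [0.655, -0.57, 0.497, 0.531], [-0.011, 0.65, 0.76, 0.931], [0.0, 0.0, 0.0, 1.0]]
side [[0.924, 0.293, -0.246, 0.279], [-0.382, 0.699, -0.605, -0.633], [-0.006, 0.653, 0.757, 0.822], [0.0, 0.0, 0.0, 1.0]]
{'time_s': np.float64(0.1), 'joints': array([ 1.228,  0.124,  1.652, -0.   ,  1.368, -0.083]), 'dq': array([ 0.001, -0.003, -0.002, -0.   ,  0.001, -0.001]), 'joint_torque': array([ 1.0000e-03, -4.2494e+01, -3.6665e+01, -0.0000e+00,  4.0000e-03,
       -0.0000e+00]), 'ee_pos': array([0.167, 0.628, 0.404]), 'tool_rot': array([-4.070e-01, -3.115e+00,  3.000e-03]), 'force': array([ 0.259,  0.59 , -0.365]), 'wrist_torque': array([ 0.001, -0.013,  0.027]), 'finger_force': np.float64(0.0), 'gripper_width': np.float64(0.997)}
```

View pics/scene0.png

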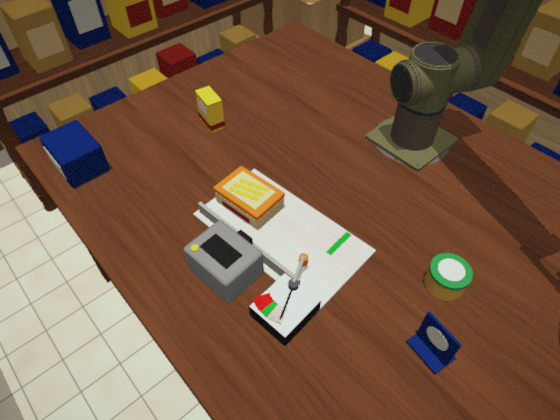

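View pics/side0.png

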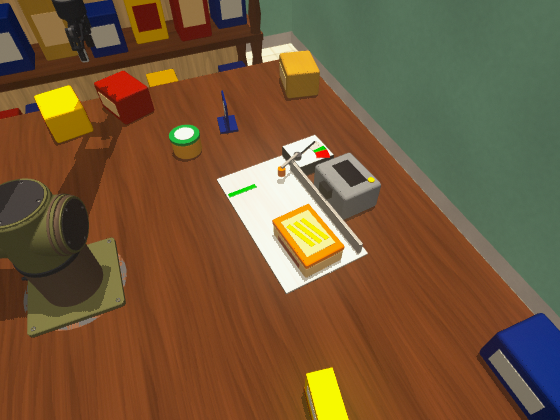

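The scene view shows the tin at about (248,195), roller at (303,259), pivot at (293,285), and green stripe at (339,243). The side view shows the bed's near edge from (218,180) to (290,292). Next I'll fit the station and tin poses from both clouds.

```bash
cat >> h.py <<'E'
def masks(c):
    W=cloud(c); hsv=cv2.cvtColor(c['pixels'],cv2.COLOR_RGB2HSV); return W,hsv[...,0].astype(int),hsv[...,1].astype(int),hsv[...,2].astype(int)
def fitrect(p):
    r=cv2.minAreaRect((p*1000).astype(np.float32)); return r
E
python3 - <<'E'
from h import *
B=[];T=[];G=[]
for n in('scene','side'):
    c=dict(np.load(f'/tmp/{n}0.npz')); W,H,S,V=masks(c);z=W[...,2]
    bed=(abs(z-.008)<.006)&(S<60)&(V>120)&(np.hypot(W[...,0],W[...,1])>.25)
    m=cv2.morphologyEx(bed.astype(np.uint8),cv2.MORPH_OPEN,np.ones((3,3)))
    k,l,st,_=cv2.connectedComponentsWithStats(m); i=1+np.argmax(st[1:,4]); b=W[l==i][:,:2]
    gr=(abs(z-.008)<.006)&(H>45)&(H<80)&(S>150)
    g=W[gr][:,:2]
    cen=b.mean(0)
    tn=(abs(z-.068)<.006)&(S>60)&(H<35)&(np.linalg.norm(W[...,:2]-cen,axis=-1)<.35)
    m=cv2.morphologyEx(tn.astype(np.uint8),cv2.MORPH_OPEN,np.ones((3,3)))
    k,l,st,_=cv2.connectedComponentsWithStats(m); i=1+np.argmax(st[1:,4]); t=W[l==i][:,:2]
    print(n,'bed',fitrect(b),'z',np.nanmedian(z[bed]),'\n tin',fitrect(t),len(t),np.median(z[tn]),'\n green',fitrect(g),g.mean(0),len(g))
    # yellow/green/blue objs heights
    sa=(z>.03)&(S>120)&(H>45)&(H<85); print(' tub',np.nanmean(W[sa],axis=0))
    sa=(z>.03)&(z<.2)&(S>150)&(H>105)&(H<130); print(' blue',np.nanmedian(W[sa],axis=0))
    rol=(z>.03)&(z<.062)&(S>120)&(H<22)&(np.linalg.norm(W[...,:2]-g.mean(0),axis=-1)<.16); print(' roller',W[rol].mean(0),rol.sum())
E
```

```text
scene bed ((531.7333984375, 3.510162353515625), (218.46627807617188, 434.1573486328125), 4.4221296310424805) z 0.008044806804408278 
 tin ((553.26611328125, -119.38919830322266), (112.40814971923828, 162.98751831054688), 8.068303108215332) 1911 0.0682432953346922 
 green ((462.48040771484375, 129.743896484375), (81.17549896240234, 12.302083969116211), 7.1137800216674805) [0.46436263 0.13044897] 120
 tub [0.41589385 0.35075386 0.06413348]
 blue [ 0.81195711 -0.51582103  0.09730762]
 roller [0.58355239 0.12906785 0.05251702] 49
side bed ((543.357666015625, 4.773284912109375), (233.0970916748047, 432.59405517578125), 6.1116943359375) z 0.007438127382696336 
 tin ((547.8529052734375, -119.39515686035156), (110.5008544921875, 161.42149353027344), 8.207161903381348) 2389 0.06785602786689438 
 green ((460.8078308105469, 132.34066772460938), (81.62472534179688, 16.851512908935547), 6.360187530517578) [0.46038643 0.13102078] 92
 tub [0.39638618 0.34275349 0.06327578]
 blue [ 0.78250215 -0.54481097  0.09835545]
 roller [0.57760143 0.11961761 0.04921621] 63
```

The rows are not in the units I measure in: shifts go in shares of 0.8 m and turns go in shares of 90 degrees. I convert before sending: -0.056 m is -0.07, -0.0148 m is -0.0185, -0.184 rad is -0.1171.

```bash
echo '[{"r":[0, 0, -0.1171]}, {"r":[0, 0, -0.1165]}, {"trans":[-0.0185, -0.07, 0]}, {"trans":[-0.0185, -0.07, 0]}, {"trans":[-0.0185, -0.07, 0]}, {"trans":[-0.0185, -0.07, 0]}, {"trans":[-0.0185, -0.07, 0]}, {"trans":[-0.0185, -0.07, 0]}]' | python3 steer.py 1.0; echo '[{"trans":[-0.0185, -0.07, 0]}, {"trans":[-0.0185, -0.07, 0]}, {"trans":[-0.0185, -0.07, 0]}, {"trans":[-0.0185, -0.07, 0]}, {"trans":[-0.0185, -0.07, 0]}, {"trans":[-0.0185, -0.07, 0]}, {"trans":[-0.0185, -0.07, 0]}, {"trans":[-0.0185, -0.07, 0]}]' | python3 steer.py
cat >> h.py <<'E'
from scipy.spatial.transform import Rotation as Ro
def wrist(save=None):
    s=env.read_state(); A=np.eye(4);A[:3,:3]=Ro.from_rotvec(s['tool_rot']).as_matrix();A[:3,3]=s['ee_pos']
    c=cap('wrist',save); return c,A@c['tool_from_camera']
E
python3 - <<'E'
from h import *
c,T=wrist('w1.png'); np.savez('/tmp/w1',T=T,**c)
s=env.read_state(); print(Ro.from_rotvec(s['tool_rot']).as_matrix().round(3), s['ee_pos'],s['force'])
# fence top edge from scene/side/wrist
for n in('scene','side','w1'):
    d=dict(np.load(f'/tmp/{n}0.npz' if n!='w1' else '/tmp/w1.npz')); W=cloud(d,d.get('T'))
    p=W.reshape(-1,3); o=np.array([.5745,.0333]);a=np.deg2rad(6.1);R=np.array([[np.cos(a),-np.sin(a)],[np.sin(a),np.cos(a)]])
    q=(p[:,:2]-o)@R
    m=(abs(p[:,2]-.044)<.006)&(q[:,0]>.045)&(q[:,0]<.085)&(q[:,1]>-.225)&(q[:,1]<.07)
    f=q[m]; bins=np.arange(-.23,.08,.02); L=[(b+.01,np.percentile(f[(f[:,1]>b)&(f[:,1]<b+.02),0],5)) for b in bins if ((f[:,1]>b)&(f[:,1]<b+.02)).sum()>3]
    if len(L)>3: L=np.array(L);print(n,m.sum(),np.polyfit(L[:,0],L[:,1],1),(L*1000).round().tolist())
E
```

```text
time_s: 1.1
ee_pos: [0.2913, 0.3018, 0.4043]
tool_rot: [0.169, -3.137, 0.001]
force: [0.6, 0.4, 0.9]
gripper_width: 0.998
finger_force: 0.0
time_s: 2.1
ee_pos: [0.457, -0.1312, 0.4044]
tool_rot: [-0.167, 3.137, 0.0]
force: [-0.0, 1.4, 0.5]
gripper_width: 1.0
finger_force: 0.0
[[-0.995 -0.103  0.   ]
 [-0.103  0.995 -0.004]
 [ 0.    -0.004 -1.   ]] [ 0.4584106  -0.13564791  0.4042359 ] [-1.5561561  -4.0308684   0.59157816]
scene 324 [0.00242148 0.06456149] [[-220.0, 64.0], [-200.0, 64.0], [-180.0, 64.0], [-160.0, 64.0], [-140.0, 63.0], [-120.0, 64.0], [-100.0, 64.0], [-80.0, 66.0], [-20.0, 65.0], [-0.0, 64.0], [20.0, 64.0], [40.0, 65.0], [60.0, 65.0]]
side 453 [0.00029265 0.05931765] [[-220.0, 59.0], [-200.0, 59.0], [-180.0, 59.0], [-160.0, 59.0], [-140.0, 59.0], [-120.0, 59.0], [-100.0, 59.0], [-80.0, 59.0], [-60.0, 59.0], [-40.0, 60.0], [-20.0, 59.0], [-0.0, 60.0], [20.0, 59.0], [40.0, 58.0], [60.0, 59.0]]
w1 1813 [0.00383901 0.06303088] [[-220.0, 62.0], [-200.0, 62.0], [-180.0, 62.0], [-160.0, 62.0], [-140.0, 62.0], [-120.0, 62.0], [-100.0, 62.0], [-80.0, 63.0], [-60.0, 63.0], [-40.0, 63.0], [-20.0, 63.0]]
```

View pics/w1.png

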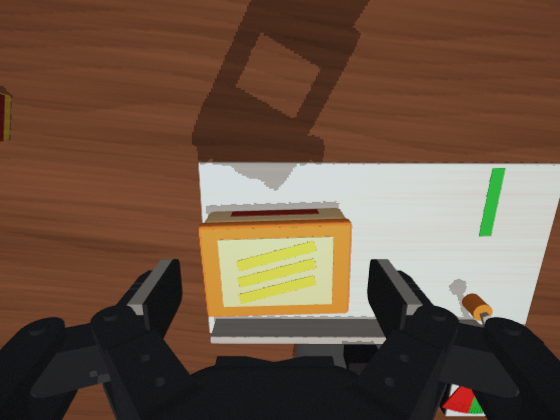

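The wrist view shows the tin at (275,268), nearly parallel to the fence at row 330. The fence yaw of 6.1° is confirmed, so I'll take the tin's pose from this view.

```bash
cat >> h.py <<'E'
o=np.array([.5763,.0335]);a=np.deg2rad(6.05);R2=np.array([[np.cos(a),-np.sin(a)],[np.sin(a),np.cos(a)]])
def st(p): return (np.asarray(p)[...,:2]-o)@R2
def tin(c,T=None):
    W=cloud(c,T);hsv=cv2.cvtColor(c['pixels'],cv2.COLOR_RGB2HSV);q=st(W)
    m=(abs(W[...,2]-.068)<.005)&(hsv[...,1]>60)&(hsv[...,0]<35)&(abs(q[...,0]+.05)<.12)&(abs(q[...,1]+.08)<.26)
    m=cv2.morphologyEx(m.astype(np.uint8),cv2.MORPH_OPEN,np.ones((3,3)))
    k,l,s,_=cv2.connectedComponentsWithStats(m); i=1+np.argmax(s[1:,4]); return cv2.minAreaRect((q[l==i]*1000).astype(np.float32))
E
python3 - <<'E'
from h import *
for n in('scene','side','w1'):
    d=dict(np.load(f'/tmp/{n}0.npz' if n!='w1' else '/tmp/w1.npz')); T=d.pop('T',None); print(n,tin(d,T))
s=env.read_state();print(st(s['ee_pos'])*1000)
E
```

```text
scene ((-39.307743072509766, -149.8487548828125), (112.13623809814453, 162.94845581054688), 1.4835457801818848)
side ((-44.40321731567383, -149.04537963867188), (110.50080108642578, 161.42147827148438), 2.1571691036224365)
w1 ((-40.49169921875, -148.794677734375), (110.1881332397461, 159.84486389160156), 1.8552674055099487)
[-135.06035431 -155.78069675]
```

```bash
echo '[{"trans":[0, 0.0038, 0.0625]}, {"trans":[0, 0.0025, 0.0625]}, {"trans":[0, 0.0025, 0.0625]}, {"trans":[0, 0, 0.0563]}, {"trans":[0, 0, 0.0175]}, {}]' | python3 steer.py && echo '[{"trans":[-0.015, 0, 0]}, {"trans":[-0.015, 0, 0]}, {"trans":[-0.0125, 0, 0]}, {"trans":[-0.0125, 0, 0]}, {"trans":[-0.0125, 0, 0]}, {"trans":[-0.01, 0, 0]}, {}]' | python3 steer.py; python3 - <<'E'
from h import *
s=env.read_state();print(st(s['ee_pos'])*1000,s['force'])
for n in('scene','side'): print(tin(cap(n)))
E
```

```text
time_s: 2.9
ee_pos: [0.4561, -0.1221, 0.1954]
tool_rot: [0.168, -3.136, -0.001]
force: [0.8, -0.1, 0.3]
gripper_width: 1.0
finger_force: 0.0
time_s: 3.78
ee_pos: [0.5187, -0.1156, 0.1965]
tool_rot: [-0.169, 3.137, -0.001]
force: [-1.5, -1.1, 1.8]
gripper_width: 1.0
finger_force: 0.9
[ -72.98349265 -142.20453447] [-1.45600624 -1.12836067  1.76089275]
((-5.842323303222656, -150.7493896484375), (160.9047393798828, 113.69633483886719), 89.43558502197266)
((-9.938652038574219, -151.03561401367188), (110.23343658447266, 160.55404663085938), 0.2565790116786957)
```

Scaled: -0.005 m is -0.0063, -0.004 m is -0.005.

```bash
echo '[{"trans":[-0.0063, 0, 0]}, {"trans":[-0.005, 0, 0]}, {}]' | python3 steer.py | grep -E 'pos|force'; echo '[{"trans":[-0.0038, 0, 0]}, {}]' | python3 steer.py| grep -E 'pos|force'; echo '[{"trans":[-0.0038, 0, 0]}, {}]' | python3 steer.py| grep -E 'pos|force'; python3 - <<'E'
from h import *
s=env.read_state();print(st(s['ee_pos'])*1000,s['force'])
for n in('scene','side'): print(tin(cap(n)))
E
```

```text
ee_pos: [0.5265, -0.1146, 0.1959]
force: [-5.0, -0.8, 3.1]
finger_force: 2.7
ee_pos: [0.5293, -0.1143, 0.1958]
force: [-7.2, -1.0, 5.2]
finger_force: 3.2
ee_pos: [0.5316, -0.1141, 0.1957]
force: [-11.8, -0.5, 9.1]
finger_force: 6.1
[ -60.04747807 -142.04628679] [-11.82344467  -0.45745471   9.06153755]
((6.463436126708984, -150.58538818359375), (112.89081573486328, 162.65040588378906), 0.5674418807029724)
((2.1978912353515625, -151.23866271972656), (109.61158752441406, 159.4209747314453), 0.011701338924467564)
```

Scaled: -0.042 m is -0.0525, 0.03 m is 0.0375.

```bash
echo '[{"trans":[0.0375, 0, 0]}, {"trans":[0.0063, -0.05, 0]}, {"trans":[0, -0.05, 0]}, {"trans":[0, -0.0525, 0]}, {}]' | python3 steer.py 0.5; python3 - <<'E'
from h import *
s=env.read_state();print(st(s['ee_pos'])*1000,s['force'],s['joints'])
W,H,S,V=masks(c:=cap('scene')); m=(abs(W[...,0]-.45)<.3)&(W[...,1]<-.3)&(W[...,2]>.02)&(W[...,2]<.125)&(S>150);print('carton?',np.nanmedian(W[m],axis=0))
print(tin(c),tin(cap('side')))
E
```

```text
time_s: 5.48
ee_pos: [0.5117, -0.2414, 0.1966]
tool_rot: [-0.163, 3.135, -0.003]
force: [-0.4, 0.3, 0.7]
gripper_width: 0.497
finger_force: 0.0
[ -93.20381873 -266.58655459] [-0.38389217  0.27606147  0.70064892] [-5.35733306e-01  1.61955035e-01  1.98777956e+00  1.72132047e-04
  9.88745742e-01 -2.21043942e+00]
carton? [ 0.55080846 -1.34291798  0.0791649 ]
((7.031166076660156, -150.42686462402344), (162.5477752685547, 112.93050384521484), 89.50336456298828) ((35.257850646972656, -211.68942260742188), (91.90849304199219, 45.206993103027344), 44.36500549316406)
```

Scaled: 0.18 rad is 0.1146.

```bash
echo '[{"r":[0, 0, 0.1146]}, {"r":[0, 0, 0.1146]}, {"r":[0, 0, 0.1146]}, {"r":[0, 0, 0.1146]}, {"r":[0, 0, 0.1146]}, {"r":[0, 0, 0.1146]}, {"r":[0, 0, 0.1146]}, {"r":[0, 0, 0.1146]}]' | python3 steer.py |grep pos; echo '[{"r":[0, 0, 0.0834]}, {"trans":[0, 0.0375, 0]}, {"trans":[0, 0.0438, 0]}, {"trans":[0, 0.0375, 0]}, {}]' | python3 steer.py; python3 - <<'E'
from h import *
s=env.read_state();print(st(s['ee_pos'])*1000,s['force'],s['joints'],Ro.from_rotvec(s['tool_rot']).as_matrix().round(3))
E
```

```text
ee_pos: [0.5109, -0.2374, 0.1955]
time_s: 7.2
ee_pos: [0.6069, -0.2271, 0.1959]
tool_rot: [2.096, 2.339, 0.001]
force: [-0.5, -0.4, -0.4]
gripper_width: 0.497
finger_force: 0.0
[   2.99255154 -262.36503051] [-0.45417114 -0.40427116 -0.41290103] [-4.40899158e-01  3.22771086e-01  1.79329517e+00  4.22004090e-04
  1.02458788e+00 -5.50997277e-01] [[-0.11   0.994  0.001]
 [ 0.994  0.11  -0.   ]
 [-0.     0.001 -1.   ]]
```

Scaled: 0.014 m is 0.0175, 0.01 m is 0.0125.

```bash
echo '[{"trans":[0.0175, 0, 0]}, {"trans":[0.01, 0, 0]}, {"trans":[0.0125, 0, 0]}, {"trans":[0.0125, 0, 0]}, {"trans":[0.0125, 0, 0]}, {"trans":[0.0125, 0, 0]}, {"trans":[0.0125, 0, 0]}, {"trans":[0.01, 0, 0]}]' | python3 steer.py; python3 - <<'E'
from h import *
s=env.read_state();print(st(s['ee_pos'])*1000,s['force'])
print(tin(cap('scene')),tin(cap('side')))
E
```

```text
time_s: 8.2
ee_pos: [0.5963, -0.1491, 0.1956]
tool_rot: [-2.1, -2.337, 0.002]
force: [-0.7, -5.7, -0.4]
gripper_width: 0.499
finger_force: 0.0
[   0.67507874 -183.65845523] [-0.70039327 -5.70444762 -0.37369024]
((7.080940246582031, -91.4968490600586), (163.75547790527344, 112.03346252441406), 89.93201446533203) ((-11.348838806152344, -73.2757339477539), (128.32911682128906, 82.70092010498047), 89.76788330078125)
```

Scaled: 0.012 m is 0.015, 0.01 m is 0.0125.

```bash
echo '[{"trans":[0.0125, 0, 0]}, {"trans":[0.015, 0, 0]}, {"trans":[0.015, 0, 0]}, {"trans":[0.015, 0, 0]}, {"trans":[0.015, 0, 0]}, {"trans":[0.015, 0, 0]}, {"trans":[0.0125, 0, 0]}, {}]' | python3 steer.py; python3 - <<'E'
from h import *
s=env.read_state();print(st(s['ee_pos'])*1000,s['force'])
c=cap('scene');print(tin(c)); np.savez('/tmp/sc2',**c)
im=cv2.cvtColor(c['pixels'],cv2.COLOR_RGB2BGR)[180:350,190:390]; cv2.imwrite('pics/s2.png',cv2.resize(im,None,fx=3.5,fy=3.5,interpolation=cv2.INTER_CUBIC))
E
```

```text
time_s: 9.3
ee_pos: [0.5881, -0.0685, 0.1957]
tool_rot: [-2.098, -2.337, -0.001]
force: [0.4, 0.6, -0.7]
gripper_width: 0.5
finger_force: 0.0
[   1.01712666 -102.68501117] [ 0.35381479  0.59687707 -0.73171322]
((6.927310943603516, -8.900947570800781), (161.21969604492188, 112.0069580078125), 89.72124481201172)
```

View pics/s2.png

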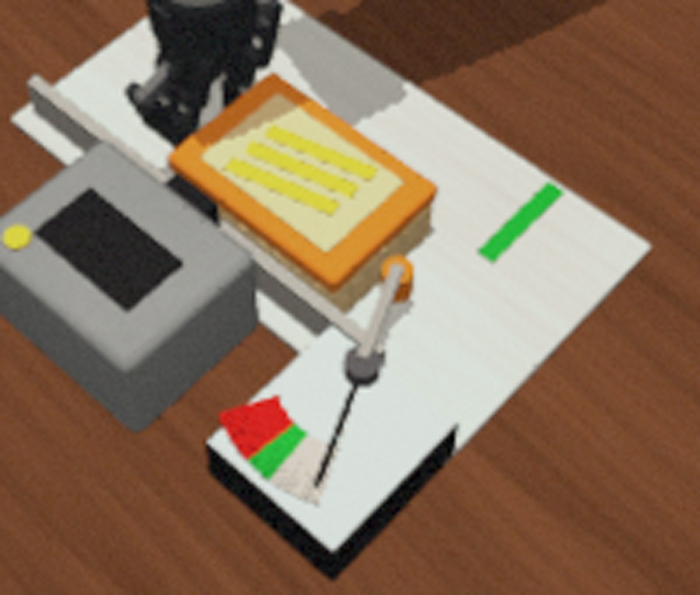

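The tin is nearly touching the roller and the pointer, tip at about (317,487) in the crop, is still in the grey. I'll add a numeric pointer reading.

Scaled: 0.006 m is 0.0075, 0.004 m is 0.005.

```bash
cat >> h.py <<'E'
def lever(c,z=.046):
    K=c['mtx'];T=c['world_from_camera'];h,w=c['depth'].shape;u,v=np.meshgrid(np.arange(w),np.arange(h))
    d=np.stack([(u-K[0,2])/K[0,0],-(v-K[1,2])/K[1,1],-np.ones_like(u,float)],-1)@T[:3,:3].T
    P=T[:3,3]+d*((z-T[2,3])/d[...,2])[...,None]; q=st(P)*1000-[85-2,120]
    V=cv2.cvtColor(c['pixels'],cv2.COLOR_RGB2HSV)[...,2]; r=np.hypot(*np.moveaxis(q,-1,0)); a=np.arctan2(q[...,1],q[...,0])
    m=(V<80)&(r>20)&(r<60)&(a<.6)&(a>-.6); x=q[m]
    if len(x)<5: return None
    vx,vy,x0,y0=cv2.fitLine(x.astype(np.float32),cv2.DIST_L1,0,.01,.01).ravel()
    return .398-np.arctan(vy/vx), .398-np.median(a[m]), len(x), [x0+0,y0+0], r[m].max()
E
python3 - <<'E'
from h import *
for f in('/tmp/scene0.npz','/tmp/sc2.npz'): print(lever(dict(np.load(f))))
E
echo '[{"trans":[0.0075, 0, 0]}, {"trans":[0.0075, 0, 0]}, {"trans":[0.005, 0, 0]}, {}]' | python3 steer.py|grep -E pos\|force; python3 - <<'E'
from h import *
s=env.read_state();print(st(s['ee_pos'])*1000)
c=cap('scene');print(tin(c),lever(c))
E
```

```text
(np.float32(-0.009986639), np.float64(0.06704754815751923), 13, [np.float32(42.704887), np.float32(15.233274)], np.float64(57.12647546263101))
(np.float32(-0.009986639), np.float64(0.06704754815751923), 13, [np.float32(42.704887), np.float32(15.233274)], np.float64(57.12647546263101))
ee_pos: [0.5865, -0.0535, 0.1956]
force: [-0.0, -2.1, -1.5]
finger_force: 0.0
[  0.92856753 -87.62270843]
((6.719539642333984, 4.5634002685546875), (163.88534545898438, 111.64383697509766), 89.87982177734375) (np.float32(0.08413291), np.float64(0.15110796515133587), 15, [np.float32(50.261547), np.float32(12.859435)], np.float64(59.899376023797295))
```

Scaled: 0.005 m is 0.0063, 0.004 m is 0.005.

```bash
echo '[{"trans":[0.0063, 0, 0]}, {"trans":[0.0063, 0, 0]}, {"trans":[0.005, 0, 0]}, {"trans":[0.0025, 0, 0]}, {}]' | python3 steer.py|grep -E pos\|force; python3 - <<'E'
from h import *
s=env.read_state();print(st(s['ee_pos'])*1000)
c=cap('scene');print(tin(c),lever(c))
E
```

```text
ee_pos: [0.5848, -0.0379, 0.1956]
force: [0.3, -3.2, -1.5]
finger_force: 0.0
[  0.91060678 -71.88370964]
((6.502265930175781, 20.587448120117188), (110.72078704833984, 162.7678680419922), 0.25822147727012634) (np.float32(0.31068712), np.float64(0.35429358598312155), 16, [np.float32(25.337954), np.float32(0.32622877)], np.float64(58.613019055812366))
```

Scaled: 0.003 m is 0.0038.

```bash
echo '[{"trans":[0.0038, 0, 0]}, {"trans":[0.0038, 0, 0]}, {}]' | python3 steer.py|grep -E pos\|force; python3 - <<'E'
from h import *
s=env.read_state();print(st(s['ee_pos'])*1000)
c=cap('scene');print(tin(c),lever(c))
im=cv2.cvtColor(c['pixels'],cv2.COLOR_RGB2BGR)[180:350,190:390]; cv2.imwrite('pics/s3.png',cv2.resize(im,None,fx=3.5,fy=3.5,interpolation=cv2.INTER_CUBIC))
E
```

```text
ee_pos: [0.5842, -0.0319, 0.1956]
force: [0.3, -3.0, -0.4]
finger_force: 0.0
[  0.95095884 -65.89262363]
((5.67169189453125, 26.51702880859375), (163.00584411621094, 113.18112182617188), 89.69432067871094) (np.float32(0.384351), np.float64(0.42620012920376427), 12, [np.float32(41.010174), np.float32(-1.170727)], np.float64(59.67404912195117))
```

View pics/s3.png

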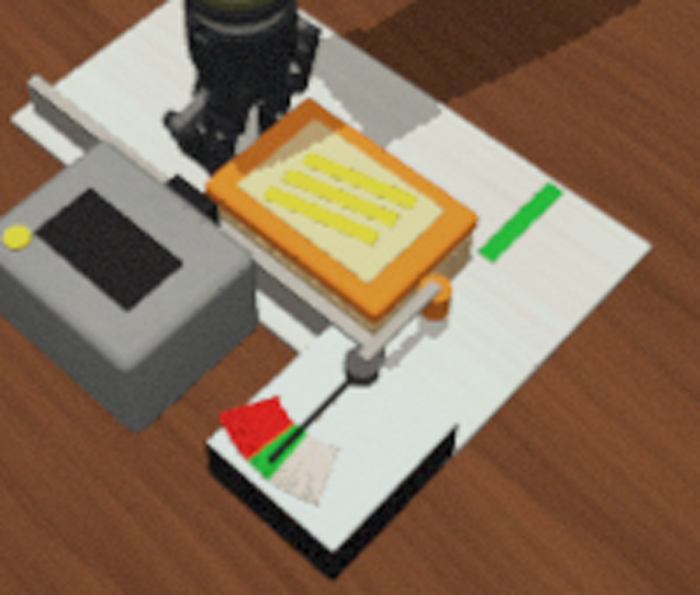

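The pointer tip, at about (272,458) in the crop, is in the middle of the green. The tin is flat on the fence, so I'll back off.

Scaled: -0.05 m is -0.0625, -0.04 m is -0.05.

```bash
echo '[{"trans":[-0.0125, 0, 0]}, {"trans":[-0.0375, 0, 0]}, {"trans":[-0.0375, 0, 0]}, {"trans":[0, 0, -0.05]}, {"trans":[0, 0, -0.0625]}, {"trans":[0, 0, -0.0625]}, {}, {}]' | python3 steer.py|grep -E pos\|force; python3 - <<'E'
from h import *
c=cap('scene');print(tin(c),lever(c)); s=cap('side');print(tin(s))
w,T=wrist();print(tin(w,T))
im=cv2.cvtColor(c['pixels'],cv2.COLOR_RGB2BGR); cv2.imwrite('pics/s4.png',cv2.resize(im[150:370,180:480],None,fx=2.5,fy=2.5,interpolation=cv2.INTER_CUBIC))
E
```

```text
ee_pos: [0.5916, -0.1016, 0.3355]
force: [1.0, -0.3, -1.5]
finger_force: 0.0
((6.448158264160156, 27.196327209472656), (111.45731353759766, 161.0602264404297), 0.24213741719722748) (np.float32(0.384351), np.float64(0.42620012920376427), 12, [np.float32(41.010174), np.float32(-1.170727)], np.float64(59.67404912195117))
((0.7239418029785156, 27.761367797851562), (109.90011596679688, 161.32791137695312), 0.08773777633905411)
((6.117603302001953, -23.104467391967773), (110.23281860351562, 58.63752365112305), 0.09810137748718262)
```

View pics/s4.png

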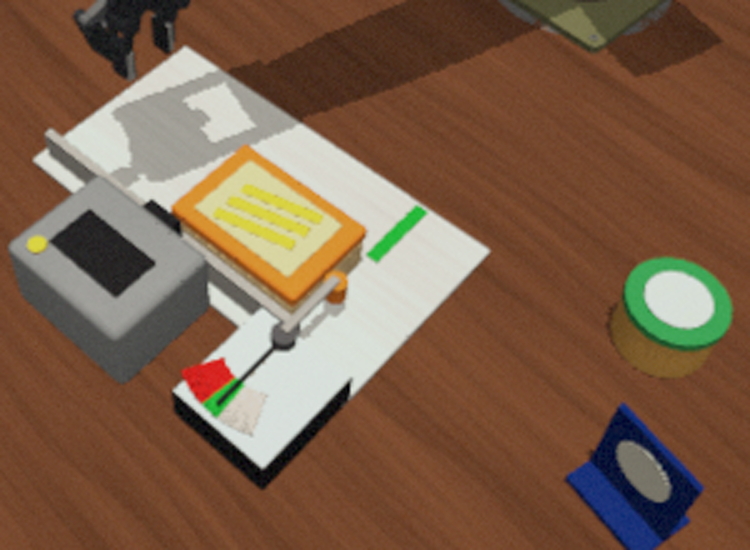

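The tin stands alone, flat on the fence. The pointer, tip at about (218,402), is still in the green, and the tub and card are undisturbed.

```bash
python3 -c "
from station import env
print(env.close_job())"
```

```text
the job is handed in; nothing more can be done
None
```

The tin stands by itself, squared flat against the fence, holding the switch in the green at about 0.39 rad by my camera reading; I never drove the pointer into the red or went near the other goods, and I have handed the job in (no verdict was returned).

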